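# Hold the talk key of the staff-room announcement unit

### The arm

A 6-joint arm with a two-finger parallel gripper is mounted at the origin on the work surface. World frame = base frame: x ahead of the robot, y to its left, z up, the work surface at z = 0. Lengths are in m, angles in rad, forces in N, time in s.
With the tool pointing down it reaches from about 0.3 to 1 m from the base axis. Payload 5.1 kg.
Tool frame: the origin (TCP) lies at the very end of the fingers, on their centre line; the grasp point (between the pads) lies 19 mm behind it; z points along the fingers, y is the direction in which the jaws open and shut (so a half turn about z gives the same grasp; the last joint's range is limited). The gripper opens to 95 mm and grips with 3 to 60 N. Pads are 20 mm wide; open, the fingers measure 119 mm over their backs; the gripper's body (75 mm by 180 mm) begins 59 mm behind the grasp point.
Start: joints at [1.072, 0.124, 1.65, -0, 1.367, -0.083], TCP at [0.263, 0.595, 0.215] pointing down, gripper open.
Joint ranges: [-2.61, 2.61], [-1.02, 2.33], [0.03, 2.71], [-1.35, 4.49], [0.32, 2.68], [-2.91, 2.91]. Speed limits (rad/s): [2.57, 2.57, 3.14, 3.14, 3.14, 3.14].

### API

Orientations are given as [roll, pitch, yaw] about the fixed x, y, z axes, in that order (R = Rz(yaw) Ry(pitch) Rx(roll)).
In Python, from plant import sensors, cams, close_job gives the robot as it stands.
- The arm moves only by the shell command python3 -m pendant 'ROWS' [FORCE]. ROWS is JSON, one flat list of numbers, 7 for each row, row after row: the shift along the tool's x, y, z in m, then the turn, a rotation vector about the tool's x, y, z in degrees, then the closure, from 0 (fully open) to 1 (shut). In form: [x, y, z, ax, ay, az, grip, x, y, z, ax, ay, az, grip, ...]. A call has 1 to 8 rows; each row is the pose to reach, as a shift and turn from the pose measured when the call began, along the tool's axes at that moment; what a row does not reach only later rows make up. A row lasts 1/8 s, in which the tool goes at most 62.5 mm and 10.7 degrees, less where a joint would pass 70% of its speed; a pose out of reach is approached as far as the arm can. A call with a gripper value outside its range is refused whole. The fingers move at their own pace and stop on an object; FORCE is the grip in N (left out, the last holds). Time passes only in rows, so rows that repeat a pose let the fingers close. It gives the time, the measured TCP pose, the force and the opening at its end, in the units of the state.
- sensors.get_obs(): the state, without advancing time (a new reading comes with each control period).
- cams.capture(name): name is "scene" or "top"; returns the picture (480x640x3 uint8, red, green, blue); there is no depth.
- cams.calibration(name): a dict with "vfov" (degrees; the focal length in pixels is half the picture's height over the tangent of half this angle, whatever the lens; pixels are square), "cx", "cy" (the principal point, pixels), "dist" ([k1, k2, p1, p2, k3] as OpenCV has them; the pictures are not rectified), "R" (3x3) and "t" (3): a world point X has camera coordinates R X + t. Camera axes: x right, y down, z forward; pixel columns grow to the right and rows downward; lengths in m; the calibration is good to about 2 mm. A picture is of the moment at which its call begins. calibration takes no time and is no camera call.
- close_job(): hands the job in, once; it reports no verdict.
The state is a dict: "t": time; "qpos": joint angles; "joint_vel": joint speeds; "joint_torque": joint torques, N m; "tcp_pos": TCP position; "orientation": TCP orientation; "wrist_force": force on the tool from outside, world axes, zero at the start; "moment": the same for the moment, N m; "finger_gap": opening from 0.0 (shut) to 1.0 (fully open).
Only numpy, scipy, OpenCV 4.12 (cv2) and the standard library are available. Lean on these libraries where they do the work, as an engineer would, in place of code of your own. Each camera call takes 0.05 s, during which the arm holds its last target. There are 200 camera calls.

### The job

Make the announcement unit live: lift its see-through cover by the orange tab until it leans back on its stop and let go of it, then press the green talk key fully down, without leaning on it hard, and keep it down: the program finishes while still holding the key pressed. Do not touch the red alarm button, and leave the microphone, mouse and marker where they are.

Things in the scene. Friction and masses are not known exactly. Their poses are not given: they have to be found in the camera images.
- console: grey announcement unit fixed to the desk, 150 (x) by 250 (y) by 80 mm high, open-topped under its cover. Origin: centre of its underside; its x axis points from the front (the side with the cover's tab) to the hinge side, y to its left, z up. Its black deck lies 40 mm above the desk, surrounded by 6 mm walls 40 mm high. Position and yaw vary
- cover (a joint): angle of the see-through cover with its blue frame (8 mm thick, 146 mm from hinge to front edge, 246 mm wide, about 250 g): 0 closed, 1.8 rad leaning back on its stop. It pivots about the horizontal hinge line, with no spring; it falls shut when let go below about 1.6 rad and falls on to its stop when let go beyond that
- cover_hinge (a point): point on the cover's hinge line, at the middle of its width, on the far (+x) side of the unit, 80 mm above the desk. The hinge line runs along the unit's y axis
- cover_tab (a point): grip point on the orange tab that sticks out of the middle of the cover's front edge, in the plane of the cover: 18 mm wide (unit's y), 12 mm thick, 46 mm long. The point is mid-width and mid-thickness, 30 mm out from the edge, 176 mm from the hinge line, 86 mm above the desk when closed. It moves on an arc about the hinge line; its axes turn with the cover. Open, the tab points nearly straight up
- talk_base: dark steel base plate of the talk key, 56 (x) by 80 (y) by 10 mm, fixed on the unit's deck, turned like the unit, in its left or right half under the cover (the alarm button has the other half, 110 mm away). Origin: centre of its underside
- talk_top (a point): centre of the top face of the green talk key, a flat oblong 36 (x) by 60 (y) mm whose top stands 28 mm above the deck (68 mm above the desk) when up. It moves down with the key
- talk (a joint): how far the talk key is pressed, straight down: 0 up, 0.012 m fully down on its hard stop. Its spring needs about 3 N to start and 9 N fully down, and pushes the key up again when let go
- alarm_base: yellow base of the alarm button, fixed on the deck beside the talk key; 48 mm across; it carries a round red button 32 mm across, top 22 mm above the deck. Not to be touched. Origin: centre of its underside
- mic: loose desk microphone: black round foot 68 mm across, grey head, 112 mm high, about 350 g, standing to the left of the unit. Origin: centre of its underside
- mouse: loose black computer mouse, 100 by 56 by 30 mm, to the right of the unit. Origin: centre of its underside
- marker: loose white marker pen with black cap, about 135 mm long and 17 mm thick, lying in front of the unit, to the left. Origin: on its underside near its middle

How it is judged:
On the way:
1. the cover leans back on its stop, let go (value of joint cover above 1.72 rad and contact force between each of the arm, the fingers and console below 0.5 N), for 0.2 s.
At the end, for the whole second after the job is handed in: The gripper's fingers hold the talk key down, at least 9.5 of its 12 mm, with more than 3 N, through the last second; the cover leans on its stop (beyond 1.72 rad) and the robot touches neither cover nor housing (all of step 1 and value of joint talk above 0.0095 m and contact force between the fingers and talk_base above 3 N); the arm keeps its last pose, push and grip.
It fails at once if the alarm button or its base is touched (contact force between any of the arm, the fingers and alarm_base above 0.5 N).
It fails at once if the talk key is pressed with more than 40 N (contact force between the fingers and talk_base above 40 N).
It fails at once if the microphone, mouse or marker is moved by more than 20 mm (distance of any of mic, mouse, marker from where it was at the start of the episode above 0.02 m).
It also fails if it takes over 58 s, if anything falls off the work surface, if the arm or the gripper's body presses on something with over 40 N, if the wrist force passes 120 N, or if a joint passes its speed limit or range.

## Working session

There is one attempt and no reset: what is moved stays moved. The work goes in short steps, Python scripts to look and compute and a shell command to move; the robot and the scene stay as the last step left them, time stands still between calls to the robot, and variables do not carry over. Pictures are saved under pics/ and viewed, about 8 in all and at most 12, crops included, and the job is handed in when it is done.

```bash
ls; mkdir -p pics
python3 - <<'E'
from plant import sensors,cams
import cv2
o=sensors.get_obs();print(o)
for n in("scene","top"):
    im=cams.capture(n);cv2.imwrite(f"pics/{n}0.png",im[:,:,::-1]);print(n,cams.calibration(n))
E
```

```text
pics
{'t': 0.0, 'qpos': array([ 1.07242140e+00,  1.24497994e-01,  1.65166998e+00,  5.65878151e-06,
        1.36749236e+00, -8.26071718e-02]), 'joint_vel': array([-1.12616824e-05,  9.85260189e-04, -1.49994148e-03,  2.65536932e-04,
        6.79774780e-05, -1.04411818e-04]), 'joint_torque': array([-5.01764189e-04, -4.17601776e+01, -3.59930778e+01,  7.74050667e-02,
        4.90914378e-02, -1.75326741e-04]), 'tcp_pos': array([0.26225182, 0.594046  , 0.21339403]), 'orientation': array([-3.13953248e+00, -1.76132019e-04,  2.72582356e+00]), 'wrist_force': array([ 0.18082947, -0.67838141, -0.09955626]), 'moment': array([ 0.01741381, -0.02718625, -0.00921951]), 'finger_gap': 0.9984850915176509}
scene {'vfov': 57.41797162469826, 'cx': 313.3093608173963, 'cy': 242.53560350504114, 'dist': array([-0.0631043,  0.       ,  0.       ,  0.       ,  0.       ]), 'R': array([[-0.81653817,  0.5771346 ,  0.01345614],
       [ 0.42461347,  0.61621454, -0.66331218],
       [-0.39111228, -0.53590606, -0.74822182]]), 't': array([ 0.38614712, -0.17697228,  1.13265919])}
top {'vfov': 49.376073672227534, 'cx': 314.4315662278241, 'cy': 235.3153944152113, 'dist': array([0.0106986, 0.       , 0.       , 0.       , 0.       ]), 'R': array([[ 0.01865833, -0.99969254,  0.01633044],
       [-0.99709432, -0.01981141, -0.0735556 ],
       [ 0.07385651, -0.01491056, -0.99715741]]), 't': array([0.01809595, 0.5352646 , 1.09830024])}
```

View pics/scene0.png

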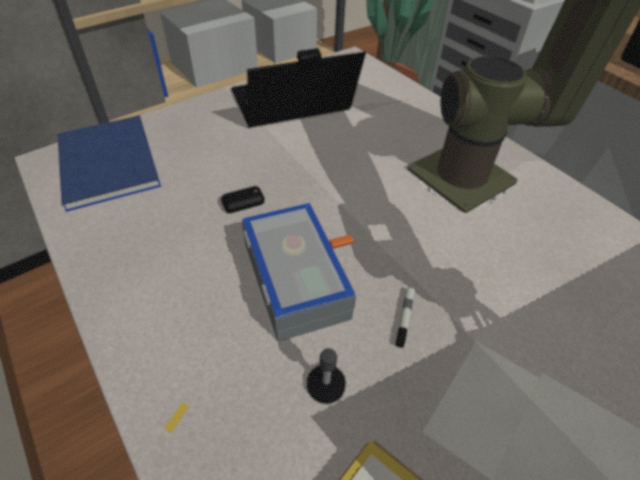

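View pics/top0.png

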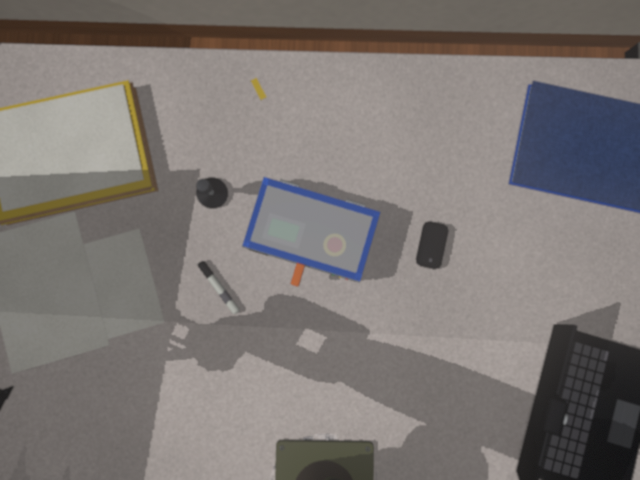

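Scene: closed blue-framed cover, orange tab at about (343,241), marker (405,317), mic (326,380). Top: frame centred about (312,229), tab (297,275), green key (284,231), alarm (334,244), marker (218,287). The key is in the unit's left half.

```bash
cat > h.py <<'E'
import numpy as np,cv2
from plant import sensors,cams
from scipy.spatial.transform import Rotation as Ro
def K(n):
    c=cams.calibration(n);f=240/np.tan(np.radians(c["vfov"]/2))
    return np.array([[f,0,c["cx"]],[0,f,c["cy"]],[0,0,1]]),c
def ray(n,uv,z):
    k,c=K(n);p=cv2.undistortPoints(np.array(uv,float).reshape(-1,1,2),k,c["dist"])[:,0]
    d=np.c_[p,np.ones(len(p))]@c["R"];o=-c["R"].T@c["t"]
    return o+d*((z-o[2])/d[:,2])[:,None]
def hsv(im):return cv2.cvtColor(im,cv2.COLOR_RGB2HSV)
def blobs(m):
    cs,_=cv2.findContours(m,cv2.RETR_EXTERNAL,cv2.CHAIN_APPROX_NONE)
    return sorted(cs,key=cv2.contourArea,reverse=True)
E
python3 - <<'E'
from h import *
np.set_printoptions(precision=4,suppress=True)
for n in("top","scene"):
    h=hsv(cv2.imread(f"pics/{n}0.png")[:,:,::-1])
    b=cv2.inRange(h,(105,130,60),(125,255,255));roi=np.zeros_like(b)
    if n=="top":roi[160:300,220:400]=1
    else:roi[195:345,235:365]=1
    c=blobs(b*roi)[0];box=cv2.boxPoints(cv2.minAreaRect(c)) if n=="top" else cv2.approxPolyDP(cv2.convexHull(c),6,True)[:,0]
    print(n,"blue px",box.tolist());P=ray(n,box,.088 if n=="top" else .084);print(P, P.mean(0),np.linalg.norm(np.diff(P,axis=0),axis=1))
    o=blobs(cv2.inRange(h,(3,150,100),(15,255,255)));o=o[0]
    r=cv2.minAreaRect(o);print("tab",r,ray(n,[r[0]],.09))
    roi[:]=0
    if n=="top":
        g=cv2.inRange(h,(60,28,60),(95,255,255));roi[200:270,255:310]=1
        c=blobs(g*roi)[0];r=cv2.minAreaRect(c);print("green",r,ray(n,[r[0]],.068),ray(n,cv2.boxPoints(r),.068))
        print("alarm",ray(n,[(334,244)],.058),"marker",ray(n,[(202,264),(238,310)],.01),"mouse",ray(n,[(432,245)],.03),"mic",ray(n,[(213,193)],.01))
E
```

```text
top blue px [[243.14321899414062, 244.83399963378906], [263.5515441894531, 177.3295440673828], [379.2552185058594, 212.3097381591797], [358.8468933105469, 279.814208984375]]
[[ 0.5078  0.1718  0.088 ]
 [ 0.6453  0.1345  0.088 ]
 [ 0.5789 -0.1006  0.088 ]
 [ 0.4423 -0.061   0.088 ]] [0.5436 0.0362 0.088 ] [0.1424 0.2443 0.1423]
tab ((297.2339782714844, 274.22021484375), (6.130088806152344, 20.018569946289062), 16.699243545532227) [[0.4512 0.0623 0.09  ]]Traceback (most recent call last):
  File "<stdin>", line 15, in <module>
IndexError: list index out of range
```

```bash
cat >> h.py <<'E'
YAW=-.27
H=np.array([.6140,.0167,.08]);UX=np.array([np.cos(YAW),np.sin(YAW),0]);UY=np.array([-UX[1],UX[0],0])
def togo(p,tilt=0):
    o=sensors.get_obs();R0=Ro.from_euler("xyz",o["orientation"]);Rt=Ro.from_euler("xyz",[np.pi,0,np.pi+YAW])*Ro.from_euler("y",tilt,degrees=True)
    print("t",round(o["t"],2),"shift",np.round(R0.inv().apply(p-o["tcp_pos"]),4),"turn",np.round((R0.inv()*Rt).as_rotvec(degrees=True),2))
E
python3 - <<'E'
from h import *
np.set_printoptions(precision=4,suppress=True)
tab=H-.176*UX+[0,0,.006]
print("tab",tab);togo(tab+[0,0,.08])
im=cv2.imread("pics/scene0.png")[:,:,::-1];h=hsv(im)
o=blobs(cv2.inRange(h,(3,150,100),(15,255,255)))[0];r=cv2.minAreaRect(o);print("scene tab c",r[0],ray("scene",[r[0]],.088))
top=cv2.imread("pics/top0.png")[:,:,::-1];print(hsv(top)[231,275:295:4])
n="top";print("alarm",ray(n,[(334,244)],.058),"green",ray(n,[(284,231)],.068),"marker",ray(n,[(202,264),(238,310)],.01),"mouse",ray(n,[(432,245)],.03),"mic",ray(n,[(213,193)],.01))
E
```

```text
tab [0.4444 0.0636 0.086 ]
t 0.1 shift [-0.3808 -0.4116  0.0482] turn [-0.11 -0.01 -8.35]
scene tab c (341.4705810546875, 240.8824005126953) [[0.4528 0.0647 0.088 ]]
[[ 73  20 151]
 [ 73  20 151]
 [ 73  20 150]
 [ 73  20 151]
 [ 73  20 151]]
alarm [[ 0.5148 -0.0118  0.058 ]] green [[0.5388 0.0916 0.068 ]] marker [[0.4691 0.2679 0.01  ]
 [0.3727 0.1881 0.01  ]] mouse [[ 0.5184 -0.2216  0.03  ]] mic [[0.623  0.2495 0.01  ]]
```

```bash
python3 -m pendant '[-0.038,-0.041,0,0,0,-1,0, -0.076,-0.082,0,0,0,-2,0, -0.114,-0.123,0,0,0,-3,0, -0.152,-0.164,0.005,0,0,-4,0, -0.19,-0.205,0.01,0,0,-5,0, -0.228,-0.247,0.015,0,0,-6,0, -0.266,-0.288,0.02,0,0,-7,0, -0.304,-0.329,0.025,-0.1,0,-8.3,0]' 15
python3 -c "
from h import *
togo(H-.176*UX+[0,0,.086])"
```

```text
t: 1.1
tcp_pos: [0.4075, 0.1686, 0.1887]
orientation: [-3.142, -0.0, 2.872]
wrist_force: [0.0, 0.6, -1.0]
finger_gap: 1.001
t 1.1 shift [-0.0635 -0.0913  0.0226] turn [-0.   -0.01  0.01]
```

```bash
python3 -m pendant '[-0.032,-0.045,0.01,0,0,0,0.2, -0.0635,-0.091,0.022,0,0,0,0.3, -0.0635,-0.091,0.022,0,0,0,0.4, -0.0635,-0.091,0.022,0,0,0,0.5]' 15
python3 -c "
from h import *
togo(H-.176*UX+[0,0,.006-.017]);im=cams.capture('scene')
cv2.imwrite('pics/s1.png',cv2.resize(im[150:330,240:480,::-1],None,fx=3,fy=3))"
```

```text
t: 1.6
tcp_pos: [0.4441, 0.0642, 0.1664]
orientation: [3.141, -0.001, 2.871]
wrist_force: [-0.6, 0.5, -0.8]
finger_gap: 0.636
t 1.6 shift [-0.0005 -0.0005  0.0974] turn [ 0.02 -0.06 -0.03]
```

View pics/s1.png

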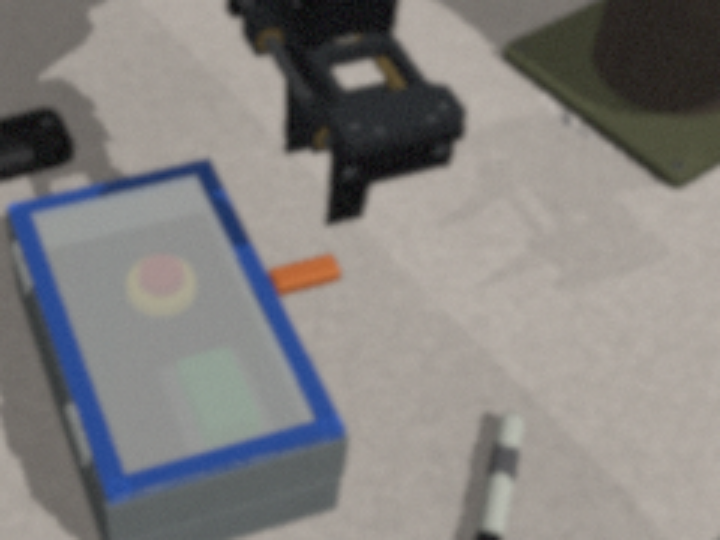

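The crop shows the open fingers hanging over the tab (tab at crop (305,275), near finger tip at (345,215)); nothing is in the way. Descend and grip.

```bash
python3 -m pendant '[0,0,0.04,0,0,0,0.4, 0,0,0.075,0,0,0,0.4, 0,0,0.097,0,0,0,0.4, 0,0,0.097,0,0,0,0.4, 0,0,0.097,0,0,0,0.9, 0,0,0.097,0,0,0,1, 0,0,0.097,0,0,0,1, 0,0,0.097,0,0,0,1]' 12
python3 -m pendant '[0,0,0,0,0,0,1, 0,0,0,0,0,0,1]'
```

```text
t: 2.65
tcp_pos: [0.4445, 0.0647, 0.0702]
orientation: [3.141, 0.0, 2.872]
wrist_force: [0.9, -0.3, 0.0]
finger_gap: 0.237
t: 2.9
tcp_pos: [0.4445, 0.0649, 0.0701]
orientation: [3.14, 0.0, 2.872]
wrist_force: [0.7, 1.8, -0.6]
finger_gap: 0.184
```

```bash
python3 -c "
import numpy as np
for a in np.arange(.1,1.81,.1):
    s,c=np.sin(a),np.cos(a);print(round(a,2),'x %.3f z %.3f'%(-(.176-.176*c+.006*s),-(.176*s+.006*c-.006)))"
```

```text
0.1 x -0.001 z -0.018
0.2 x -0.005 z -0.035
0.3 x -0.010 z -0.052
0.4 x -0.016 z -0.068
0.5 x -0.024 z -0.084
0.6 x -0.034 z -0.098
0.7 x -0.045 z -0.112
0.8 x -0.058 z -0.124
0.9 x -0.071 z -0.136
1.0 x -0.086 z -0.145
1.1 x -0.102 z -0.154
1.2 x -0.118 z -0.160
1.3 x -0.135 z -0.165
1.4 x -0.152 z -0.168
1.5 x -0.170 z -0.170
1.6 x -0.187 z -0.170
1.7 x -0.205 z -0.168
1.8 x -0.222 z -0.164
```

Test the first part of the arc, then check.

```bash
python3 -m pendant '[-0.001,0,-0.018,0,0,0,1, -0.005,0,-0.035,0,0,0,1, -0.010,0,-0.052,0,0,0,1, -0.016,0,-0.068,0,0,0,1, -0.024,0,-0.084,0,0,0,1, -0.034,0,-0.098,0,0,0,1, -0.034,0,-0.098,0,0,0,1]'
python3 -c "
from h import *
print(sensors.get_obs()['moment']);im=cams.capture('scene')
cv2.imwrite('pics/s2.png',cv2.resize(im[150:330,240:480,::-1],None,fx=3,fy=3))"
```

```text
t: 3.78
tcp_pos: [0.4783, 0.0554, 0.1699]
orientation: [3.14, 0.002, 2.872]
wrist_force: [-2.8, 2.1, 1.3]
finger_gap: 0.187
[ 0.19123408  0.30907753 -0.06997413]
```

View pics/s2.png

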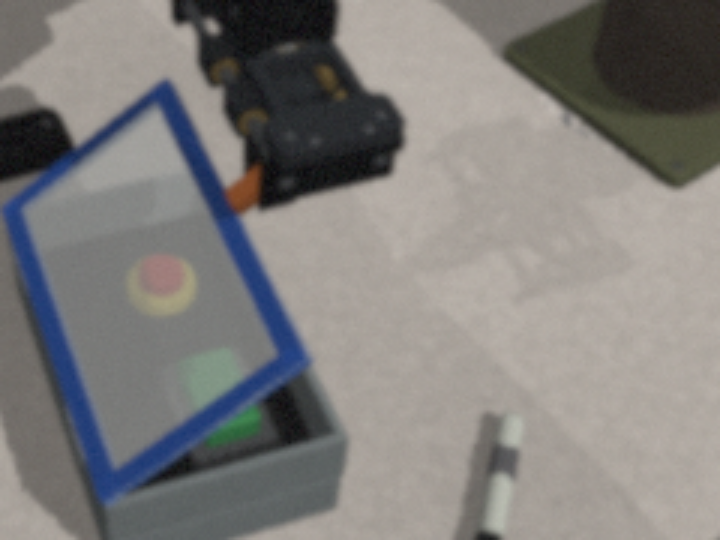

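The cover is lifted to about 0.6 rad with the tab (crop (243,190)) in the jaws. Continue.

```bash
python3 -m pendant '[-0.011,0,-0.014,0,0,0,1, -0.024,0,-0.026,0,0,0,1, -0.037,0,-0.038,0,0,0,1, -0.052,0,-0.047,0,0,0,1, -0.068,0,-0.056,0,0,0,1, -0.084,0,-0.062,0,0,0,1, -0.101,0,-0.067,0,0,0,1, -0.118,0,-0.070,0,0,0,1]'
python3 -c "
from h import *
print(sensors.get_obs()['moment'])
for a in (1.5,1.6,1.7,1.76):
    s,c=np.sin(a),np.cos(a); togo(H+UX*(-.176*c+.006*s)+[0,0,.176*s+.006*c-.0165])"
```

```text
t: 4.82
tcp_pos: [0.5921, 0.0234, 0.2395]
orientation: [3.141, 0.0, 2.872]
wrist_force: [-0.7, 0.6, -0.0]
finger_gap: 0.188
[ 0.10849629  0.32401554 -0.10991666]
t 4.83 shift [-0.0164 -0.0006 -0.    ] turn [0.02 0.02 0.02]
t 4.83 shift [-0.034  -0.0007  0.0002] turn [0.02 0.02 0.02]
t 4.83 shift [-0.0515 -0.0007  0.0022] turn [0.02 0.02 0.02]
t 4.83 shift [-0.0619 -0.0007  0.0043] turn [0.02 0.02 0.02]
```

```bash
python3 -m pendant '[-0.016,0,0,0,0,0,1, -0.034,0,0,0,0,0,1, -0.045,0,0.0015,0,0,0,1, -0.057,0,0.003,0,0,0,1, -0.057,0,0.003,0,0,0,1]'
python3 -c "
from h import *
im=cams.capture('scene')
cv2.imwrite('pics/s3.png',cv2.resize(im[90:330,200:520,::-1],None,fx=2.5,fy=2.5))"
```

```text
t: 5.45
tcp_pos: [0.6488, 0.0075, 0.2373]
orientation: [3.141, 0.004, 2.872]
wrist_force: [1.4, -1.1, 4.5]
finger_gap: 0.193
```

View pics/s3.png

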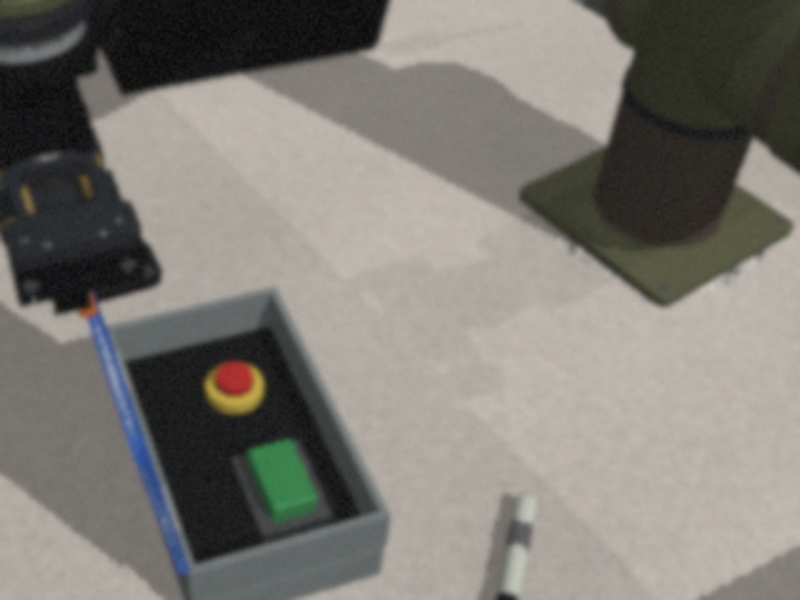

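The cover is open, edge-on in the view, tab still in the jaws at crop (90,300); the green key is at (283,478) and the alarm at (235,385). Release, then lift.

```bash
python3 -m pendant '[0,0,0,0,0,0,0.6, 0,0,0,0,0,0,0.5, 0,0,0,0,0,0,0.5, 0,0,0,0,0,0,0.5, 0,0,-0.03,0,0,0,0.5, 0,0,-0.06,0,0,0,0.5, 0,0,-0.09,0,0,0,0.5, 0,0,-0.09,0,0,0,0.5]'
python3 - <<'E'
from h import *
np.set_printoptions(precision=4,suppress=True)
C=H-.075*UX
for n in("scene","top"):
    im=cams.capture(n);cv2.imwrite(f"pics/{n}4.png",im[:,:,::-1]);h=hsv(im)
    for nm,lo,hi,z in(("green",(60,100,90),(90,255,255),.066),("red",(172,150,80),(180,255,255),.06),("orange",(3,150,80),(15,255,255),.27)):
        b=blobs(cv2.inRange(h,lo,hi))
        if not b:print(n,nm,"none");continue
        r=cv2.minAreaRect(b[0]);p=ray(n,[r[0]],z)[0];print(n,nm,np.round(r[0]),np.round(r[1],1),p,"unit xy",(p-C)@UX,(p-C)@UY)
E
```

```text
t: 6.5
tcp_pos: [0.6493, 0.0076, 0.3308]
orientation: [3.14, 0.01, 2.872]
wrist_force: [0.7, 0.2, -0.2]
finger_gap: 0.496
scene green [313. 281.] [31.5 18.4] [0.5449 0.1003 0.066 ] unit xy -0.013867759275549243 0.062106213240304325
scene red none
scene orange [222. 207.] [25.   5.8] [0.6674 0.0321 0.27  ] unit xy 0.12237301227329873 0.029039716383365263
top green [278. 228.] [17.7 16.1] [0.544  0.1044 0.066 ] unit xy -0.01585071732312703 0.06585592893148474
top red none
top orange [331. 159.] [7.6 7.6] [0.6454 0.0072 0.27  ] unit xy 0.10779941530761598 -0.0007380225727711583
```

Run:
```python
from h import *
np.set_printoptions(precision=4,suppress=True)
C=H-.075*UX
im=cv2.imread("pics/scene4.png")[:,:,::-1];h=hsv(im)
m=cv2.inRange(h,(60,100,60),(90,255,255));v=h[:,:,2][m>0];t,_=cv2.threshold(v.reshape(-1,1).copy(),0,255,cv2.THRESH_OTSU)
print("otsu",t,np.percentile(v,[5,25,50,75,95]))
r=cv2.minAreaRect(blobs(cv2.inRange(h,(60,100,int(t)),(90,255,255)))[0]);P=ray("scene",np.r_[[r[0]],cv2.boxPoints(r)],.068)
print(r,P,np.c_[(P-C)@UX,(P-C)@UY])
a,b=ray("scene",[(222,207)],.2)[0],ray("scene",[(222,207)],.3)[0];d=b-a
p=a+d*((H-a)@UY/(d@UY));q=p-H;print("tab",p,"angle",np.arctan2(q[2],-q@UX),"r",np.linalg.norm(q))
togo(np.r_[.542,.094,.30])
A=cv2.resize(im[130:330,200:400],None,fx=2.5,fy=2.5);B=cv2.resize(cv2.imread("pics/top4.png")[130:330,200:320],None,fx=2.5,fy=2.5)
cv2.imwrite("pics/j4.png",np.hstack([A[:,:,::-1],B]))
```

```text
otsu 102.0 [ 69.  106.5 125.  127.  131. ]
((313.2854919433594, 280.7647705078125), (30.351200103759766, 18.004026412963867), 67.61986541748047) [[0.545  0.1003 0.068 ]
 [0.5526 0.0647 0.068 ]
 [0.5169 0.069  0.068 ]
 [0.5377 0.1346 0.068 ]
 [0.5713 0.1296 0.068 ]] [[-0.0138  0.0622]
 [ 0.003   0.0299]
 [-0.0326  0.0245]
 [-0.03    0.0933]
 [ 0.0037  0.0974]]
tab [0.6572 0.0047 0.2431] angle 1.8390926504063654 r 0.1691337507548858
t 6.6 shift [0.1252 0.0549 0.026 ] turn [0.   0.17 0.01]
```

View pics/j4.png

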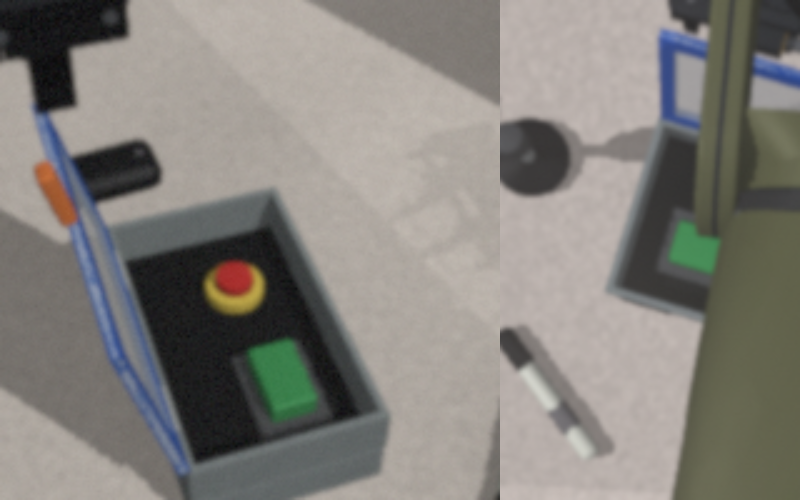

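Left: cover leaning back (tab at r = 0.169 m, angle about 1.8 rad), key clear at (283,378), alarm at (235,285). Right: top view, key partly hidden by the arm. Key centre is about (0.543, 0.094); go above it with the jaws shut.

```bash
python3 -m pendant '[0.04,0.018,0,0,0,0,0.8, 0.08,0.036,0,0,0,0,1, 0.124,0.055,0.01,0,0.17,0,1, 0.124,0.055,0.06,0,0.17,0,1, 0.124,0.055,0.11,0,0.17,0,1, 0.124,0.055,0.16,0,0.17,0,1, 0.124,0.055,0.21,0,0.17,0,1, 0.124,0.055,0.235,0,0.17,0,1]' 20
python3 - <<'E'
from h import *
togo(np.r_[.543,.0944,.08]);im=cams.capture("scene")
cv2.imwrite('pics/s5.png',cv2.resize(im[130:330,200:440,::-1],None,fx=3,fy=3))
E
```

```text
t: 7.6
tcp_pos: [0.5397, 0.0933, 0.0849]
orientation: [-3.139, -0.008, 2.872]
wrist_force: [-0.2, 0.2, -0.2]
finger_gap: 0.005
t 7.6 shift [-0.0029  0.002   0.0049] turn [-0.17 -0.48  0.01]
```

View pics/s5.png

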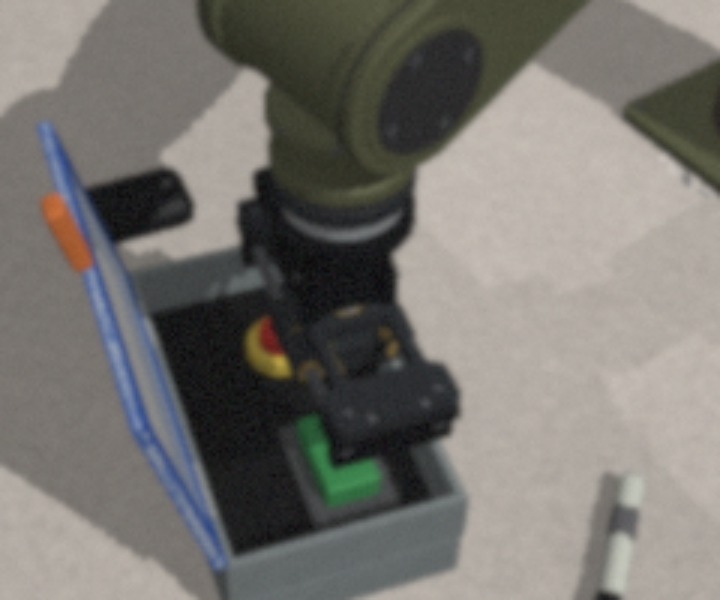

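The closed fingertips (crop (345,455)) are over the key, slightly toward the front edge; nothing else is near. Shift 5 mm back and descend slowly.

```bash
python3 -m pendant '[-0.005,0.002,0,0,-0.5,0,1, -0.005,0.002,0.01,0,-0.5,0,1, -0.005,0.002,0.016,0,-0.5,0,1, -0.005,0.002,0.019,0,-0.5,0,1, -0.005,0.002,0.022,0,-0.5,0,1, -0.005,0.002,0.022,0,-0.5,0,1]'
```

```text
t: 8.4
tcp_pos: [0.5437, 0.0938, 0.0615]
orientation: [-3.138, -0.002, 2.872]
wrist_force: [-2.4, 0.0, 5.8]
finger_gap: 0.003
```

Force 5.8 N at 6.5 mm depth, as the spring should give. Press on to the stop.

```bash
python3 -m pendant '[0,0,0.002,0,0,0,1, 0,0,0.0035,0,0,0,1, 0,0,0.005,0,0,0,1, 0,0,0.005,0,0,0,1, 0,0,0.005,0,0,0,1]'
```

```text
t: 9.02
tcp_pos: [0.5438, 0.0938, 0.0579]
orientation: [-3.138, -0.003, 2.872]
wrist_force: [-4.5, 0.0, 7.9]
finger_gap: 0.006
```

```bash
python3 -m pendant '[0,0,0.0015,0,0,0,1, 0,0,0.003,0,0,0,1, 0,0,0.003,0,0,0,1, 0,0,0.003,0,0,0,1]'
```

```text
t: 9.52
tcp_pos: [0.5438, 0.0938, 0.0564]
orientation: [-3.137, -0.003, 2.872]
wrist_force: [-5.2, 0.1, 8.7]
finger_gap: 0.003
```

```bash
python3 -m pendant '[0.001,0,0.0015,0,0,0,1, 0.002,0,0.002,0,0,0,1, 0.002,0,0.002,0,0,0,1, 0.002,0,0.002,0,0,0,1]'
python3 - <<'E'
from h import *
im=cams.capture("scene");o=sensors.get_obs();print(o["tcp_pos"],o["wrist_force"],o["moment"])
cv2.imwrite('pics/s6.png',cv2.resize(im[130:400,200:440,::-1],None,fx=2.2,fy=2.2))
h=hsv(im);r=cv2.minAreaRect(blobs(cv2.inRange(h,(3,150,80),(15,255,255)))[0]);print(r[0])
a,b=ray("scene",[r[0]],.2)[0],ray("scene",[r[0]],.3)[0];d=b-a
p=a+d*((H-a)@UY/(d@UY));q=p-H;print("angle",np.arctan2(q[2],-q@UX),np.linalg.norm(q))
E
```

```text
t: 10.02
tcp_pos: [0.5437, 0.0938, 0.0569]
orientation: [-3.137, 0.001, 2.872]
wrist_force: [-2.2, -2.2, 7.5]
finger_gap: 0.004
[0.54368408 0.09385561 0.05688965] [-0.98310162 -2.42814234  6.83375548] [-0.34458733  0.29090665  0.0275934 ]
(221.54246520996094, 206.9764404296875)
angle 1.8426275775739265 0.16958040988380843
```

View pics/s6.png

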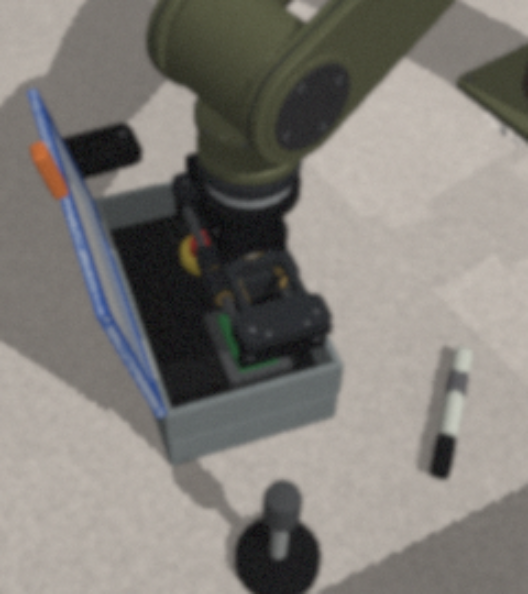

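Key down with tab still at stop position (angle about 1.84), mic and marker undisturbed. The push is barely at the stop; add a little.

```bash
python3 -m pendant '[0,0,0.0025,0,0,0,1, 0,0,0.0035,0,0,0,1, 0,0,0.0035,0,0,0,1, 0,0,0.0035,0,0,0,1]'
```

```text
t: 10.58
tcp_pos: [0.5439, 0.0938, 0.0562]
orientation: [-3.137, 0.001, 2.872]
wrist_force: [-8.5, -1.2, 14.7]
finger_gap: 0.005
```

Run:
```python
from h import *
np.set_printoptions(precision=4,suppress=True)
for i in range(12):
    cams.capture("scene");o=sensors.get_obs()
    if i%3==2:print(round(o["t"],2),o["tcp_pos"],o["wrist_force"])
A=cv2.imread("pics/scene0.png");B=cams.capture("scene")[:,:,::-1]
for nm,s in(("mouse",np.s_[180:215,215:270]),("mic",np.s_[345:405,300:350]),("marker",np.s_[285:350,390:420])):
    f=lambda I:np.argwhere(I[s].max(2)<45).mean(0)
    print(nm,f(A),f(B))
```

```text
10.72 [0.5439 0.0938 0.0562] [-8.9478 -0.8858 14.4656]
10.88 [0.5439 0.0938 0.0562] [-8.5335 -0.5251 15.1177]
11.03 [0.5439 0.0938 0.0562] [-9.0376 -1.1036 14.9981]
11.18 [0.5439 0.0938 0.0562] [-7.9552 -1.0138 14.5714]
mouse [18.9282 26.1454] [17.834  31.5508]
mic [39.7769 25.0765] [40.3421 25.0892]
marker [51.9843 10.6457] [51.9286 10.6964]
```

The mouse's mask shift is probably the open cover and its tab hiding its left end; check with its right end and the top view.

Run:
```python
from h import *
for n,s in(("scene",np.s_[180:215,215:270]),("top",np.s_[215:275,410:452])):
    for I in(cv2.imread(f"pics/{n}0.png"),cams.capture(n)[:,:,::-1]):
        p=np.argwhere(I[s].max(2)<45);print(n,p.min(0),p.max(0),p.mean(0))
```

```text
scene [7 7] [31 47] [18.92818671 26.1454219 ]
scene [ 7 15] [29 47] [17.83730159 31.52579365]Traceback (most recent call last):
  File "<stdin>", line 4, in <module>
    return umr_minimum(a, axis, None, out, keepdims, initial, where)
ValueError: zero-size array to reduction operation minimum which has no identity
```

The mouse's top and right edges are unchanged, and only its left end is hidden by the cover, so it has not moved. Handing in.

```bash
python3 -c "
from plant import sensors,close_job
o=sensors.get_obs();print(o['t'],o['tcp_pos'],o['wrist_force']);print(close_job())"
```

```text
11.325 [0.54388646 0.09382623 0.05618617] [-8.47234794 -1.57459386 14.7032109 ]
the job is handed in; nothing more can be done
None
```

I lifted the cover by its orange tab onto its stop and let go. I then pressed the green talk key fully down with the closed fingers and handed the job in at 11.3 s, still holding it.

**Checks that agreed:**
- **Cover:** in the scene picture it reads about 1.84 rad with the tab 0.17 m from the hinge, so it is leaning on its stop. The robot was clear of the cover.
- **Key:** the fingertips are at z = 0.0562 m, about 11.8 mm of the 12 mm travel. The downward push was steady at about 14.7 N over the last 0.6 s.
- **Mic and marker:** their positions in the scene picture did not change.
- **Alarm button:** the arm never came near it.

**Checks that were less clean:**
- **Sideways force:** the wrist also reads about 8.5 N sideways. I take this for friction on the key, because nothing else was in reach.
- **Mouse:** its centre appeared to shift in the picture. Its top and right edges stayed in place and only its left end was hidden by the open cover, so I judged it unmoved. My second check, from the top camera, failed because the colour threshold did not find the mouse.

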